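Hold a bracket in the corner of a welding jig

TASK

Pick up the steel T-bracket (flat base plate with an upright web) and load it into the corner of the welding jig, base flat on the jig plate, one long base edge flush against the long fence and one short base edge flush against the short fence. Press it firmly into the corner so that it bears on both fences at once, and hold it there for the tack weld: finish with the gripper still on the bracket and still pressing it against both fences. Leave the pliers, the tube stub and the two small angle tabs where they lie.

Things in the scene. Friction and masses are not known exactly. Their poses are not given: they have to be found in the camera images.
- bracket: Loose bare-steel T-bracket, 0.5 to 0.75 kg, lying on the table with its web up. Base plate 80 (x) x 64 (y) x 10 (z) mm; on its middle stands a web 60 (x) x 8 (y) mm, rising from 10 to 65 mm above the underside. Origin: centre of the base's underside; z up, x along the web and the long base edges. A half turn about z makes no difference.
- jig: Fixed corner jig: dark steel plate 200 (x) x 160 (y) x 12 (z) mm lying on the table, origin at the centre of its underside, z up. Two bare steel fences 16 mm high and 20 mm thick are fixed on top of it: the long one along its +y side, the short one along its +x side. The free corner they enclose is open towards -x and -y. Rigid, dry steel with high friction: a bracket pressed down hard on it does not slide, so the push towards the fences must overcome the drag under the base.
- corner (a point): Where the inner faces of the two fences would meet, on the top of the jig plate (12 mm above the table); axes as jig. Jig coordinates (75, 55, 12) mm. The seated bracket has its origin 40 mm to -x and 32 mm to -y of this point and its x axis along the jig's x axis (either way round).
- fence_long: The long fence, 160 (x) x 20 (y) x 16 (z) mm, part of the jig; origin at the centre of its underside on the plate, axes as jig; its inner face looks to -y, 10 mm from the origin. Two look-only bolt heads stand 5 mm above its top.
- fence_short: The short fence, 20 (x) x 85 (y) x 16 (z) mm, part of the jig; origin at the centre of its underside on the plate, axes as jig; its inner face looks to -x, 10 mm from the origin. Two look-only bolt heads stand 5 mm above its top.
- pliers: Bystander: pliers with red handles, about 155 x 70 x 16 mm, lying flat; origin under the pivot, jaws to +x.
- tube_stub: Bystander: upright steel tube, 42 mm across, 110 mm tall; origin at the centre of its foot.
- tab_a: Bystander: small dark steel angle tab, 40 x 30 mm foot, 34 mm tall; origin at the centre of its underside.
- tab_b: Bystander: a second angle tab of the same size and shape.
There are look-alikes about, which are no part of the job. Leave any black look-alike of the bracket alone.

How it is judged:
By the outcome, as a careful person would: the job done as asked, in the order asked, and still so for the second after the job is handed in, while the arm keeps its last pose, push and grip.
It also fails if it takes over 61 s, if anything falls off the work surface, if the arm or the gripper's body presses on something with over 40 N, if the wrist force passes 120 N, or if a joint passes its speed limit or range.

ROBOT

A 7-joint arm with a two-finger parallel gripper is mounted at the origin on the work surface. World frame = base frame: x ahead of the robot, y to its left, z up, the work surface at z = 0. Lengths are in m, angles in rad, forces in N, time in s.
With the tool pointing down it reaches from about 0.425 to 0.875 m from the base axis. Payload 4.7 kg.
Tool frame: the origin (TCP) lies between the finger pads; the fingertips stand 14 mm ahead of it and the grasp point (between the pads) lies 5 mm behind it; z points along the fingers, y is the line along which they close (so a half turn about z gives the same grasp; the last joint's range is limited). The gripper opens to 87 mm and grips with 3 to 60 N. Pads are 19 mm wide; open, the fingers measure 117 mm over their backs; the gripper's body (75 mm by 190 mm) begins 51 mm behind the grasp point.
Start: joints at [1.24, 0.321, -0.07, 1.45, 0.023, 1.371, -0.057], TCP at [0.22, -0.612, 0.237] pointing down, gripper open.
Joint ranges: [-2.86, 2.86], [-0.3, 2.09], [-1.38, 1.24], [0.06, 2.45], [-1.56, 4.7], [0.09, 2.05], [-2.69, 2.69]. Speed limits (rad/s): [2.57, 2.57, 3.14, 3.14, 3.14, 3.14, 3.14].

INTERFACE

Orientations are given as a rotation vector (axis times angle).
In Python, from bench import ctrl gives the robot as it stands.
- The arm moves only by the shell command python3 -m inch 'ROWS' [OPENING] [FORCE]. ROWS is JSON, a list of rows, each a list of 6 numbers: the shift along the world's x, y, z in mm, then the turn, a rotation vector about the world's x, y, z in degrees. In form: [[tx, ty, tz, rx, ry, rz], ...]. A call has 1 to 20 rows; each row is the pose to reach, as a shift and turn from the pose commanded when the call began; what a row does not reach only later rows make up. A row lasts 1/8 s, in which the tool goes at most 62.5 mm and 10.7 degrees, less where a joint would pass 70% of its speed; a pose out of reach is approached as far as the arm can. A call with a gripper value outside its range is refused whole. OPENING is the finger opening in mm, from 0 to 87, set as the call begins (- or left out, the last holds). The fingers move at their own pace and stop on an object; FORCE is the grip in N (left out, the last holds). Time passes only in rows, so rows that repeat a pose let the fingers close. It gives the time, the measured TCP pose, the force, the opening and the grip force at its end, in the units of the state.
- ctrl.get_state(): the state, without advancing time (a new reading comes with each control period).
- ctrl.get_image(name): name is "scene" or "top" or "wrist"; returns (picture, depth): 384x512x3 uint8, red, green, blue; 384x512 float32, m along the optical axis (not along the pixel's ray), 0 where there is no reading.
- ctrl.camera_params(name): a dict with "mtx" (3x3 intrinsics, pixels), "T" (4x4, takes a point from camera to world coordinates). Camera axes: x right, y down, z forward; pixel columns grow to the right and rows downward; lengths in m; the calibration is good to about 2 mm. A picture is of the moment at which its call begins: read the wrist's pose just before it. camera_params takes no time and is no camera call; for the wrist camera it gives the pose at the moment of the call.
- ctrl.close_job(): hands the job in; it is judged then, once.
The state is a dict: "time": time; "joint_positions": joint angles; "qd": joint speeds; "joint_torque": joint torques, N m; "position": TCP position; "tool_rot": TCP orientation; "ft_force": force on the tool from outside, world axes, zero at the start; "torque": the same for the moment, N m; "grip_width": opening from 0.0 (shut) to 1.0 (fully open); "grip_force": force on a finger pad.
Only numpy, scipy, OpenCV 4.12 (cv2) and the standard library are available. Lean on these libraries where they do the work, as an engineer would, in place of code of your own. Each camera call takes 0.05 s, during which the arm holds its last target. There are 200 camera calls.

## Working session

There is one attempt and no reset: what is moved stays moved. The work goes in short steps, Python scripts to look and compute and a shell command to move; the robot and the scene stay as the last step left them, time stands still between calls to the robot, and variables do not carry over. Pictures are saved under pics/ and viewed, at most 10 in all, crops included, and the job is handed in when it is done.

```bash
mkdir -p pics; cat > h.py <<'E'
import numpy as np, cv2
from bench import ctrl
def grab(n):
    p=ctrl.camera_params(n); im,d=ctrl.get_image(n); np.savez(f'{n}.npz',im=im,d=d,K=p['mtx'],T=p['T']); return im,d,p
def load(n):
    z=np.load(f'{n}.npz'); return z['im'],z['d'],z['K'],z['T']
def cloud(d,K,T):
    v,u=np.mgrid[:d.shape[0],:d.shape[1]]
    P=np.stack([(u-K[0,2])*d/K[0,0],(v-K[1,2])*d/K[1,1],d],-1)
    return P@T[:3,:3].T+T[:3,3]
E
python3 - <<'E'
from h import *
s=ctrl.get_state(); print({k:np.round(v,3).tolist() for k,v in s.items()})
for n in('top','scene'):
    im,d,p=grab(n); print(n,np.round(p['T'],3).tolist()); cv2.imwrite(f'pics/{n}0.png',cv2.resize(im[...,::-1],(768,576)))
E
```

```text
{'time': 0.0, 'joint_positions': [1.24, 0.322, -0.07, 1.452, 0.023, 1.371, -0.057], 'qd': [-0.0, -0.002, 0.001, 0.0, 0.0, -0.004, -0.002], 'joint_torque': [0.0, -49.129, -0.404, -31.253, -0.064, 0.044, 0.0], 'position': [0.219, -0.611, 0.235], 'tool_rot': [-3.093, -0.539, 0.001], 'ft_force': [-0.558, 0.548, -0.909], 'torque': [0.002, 0.004, 0.042], 'grip_force': 0.0, 'grip_width': 0.997}
top [[-0.001, -0.994, 0.111, 0.428], [-1.0, 0.003, 0.024, -0.051], [-0.025, -0.111, -0.993, 1.296], [0.0, 0.0, 0.0, 1.0]]
scene [[-0.148, 0.808, -0.57, 1.042], [0.989, 0.113, -0.096, 0.034], [-0.013, -0.578, -0.816, 0.739], [0.0, 0.0, 0.0, 1.0]]
```

View pics/top0.png

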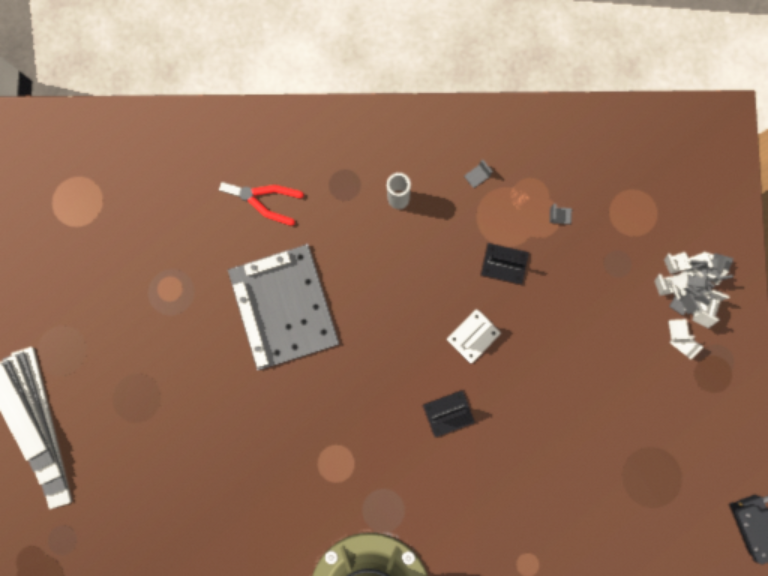

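View pics/scene0.png

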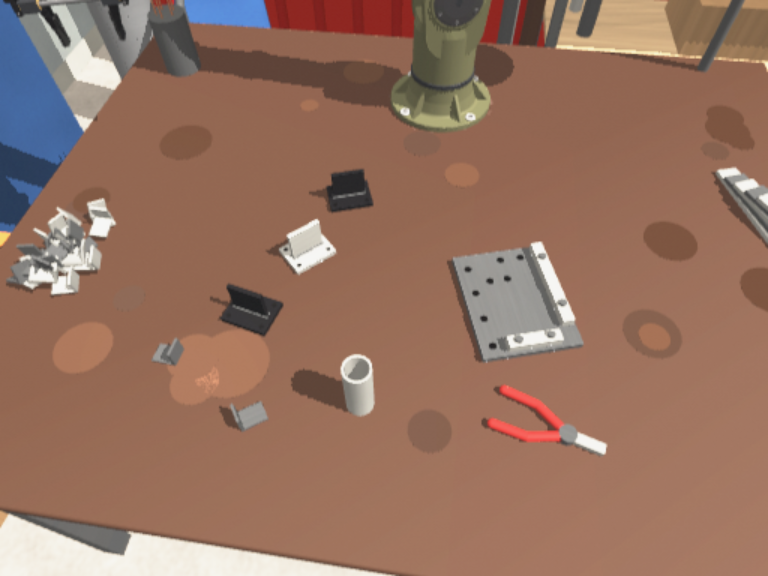

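Top view (768 px picture): the candidates are the bare-steel bracket at (474,336), black look-alikes at (506,264) and (449,413), and an offcut pile at (695,290). I choose (474,336). The jig is at (285,307), with its long fence at left (250,323) and short fence at top (268,263). The pliers are at (260,200), the tube at (399,190), and the tabs at (479,174) and (561,215).

```bash
cat > meas.py <<'E'
from h import *
def rect(P):
    c,s,a=cv2.minAreaRect((P[:,:2]*1000).astype(np.float32)); return np.round(c,1),np.round(s,1),round(a,1)
def sel(W,c,r,z0,z1):
    m=(np.hypot(W[...,0]-c[0],W[...,1]-c[1])<r)&(W[...,2]>z0)&(W[...,2]<z1); return m
if __name__=='__main__':
    for n in('top','scene'):
        im,d,K,T=load(n); W=cloud(d,K,T)
        if n=='top':
            b=W[int(336/1.5),int(474/1.5)]; j=W[int(307/1.5),int(290/1.5)]; print('b',b,'j',j)
        t=W[sel(W,b,.2,-.02,.004)]; print(n,'table z',np.median(t[:,2]))
        for nm,c,r,z0,z1 in(('base',b,.06,.005,.016),('all',b,.06,.005,.08),('web',b,.06,.03,.08),('plate',j,.15,.006,.02),('fences',j,.15,.022,.031),('jigall',j,.15,.006,.04)):
            P=W[sel(W,c,r,z0,z1)]; print(nm,len(P),rect(P),np.round(np.percentile(P[:,2],[5,50,95])*1000,1))
    im,d,K,T=load('top'); crop=im[180:270,270:360]; cv2.imwrite('pics/crop.png',cv2.resize(crop[...,::-1],None,fx=5,fy=5,interpolation=cv2.INTER_CUBIC))
E
python3 meas.py
```

```text
b [ 0.4682248  -0.1880054   0.06702568] j [0.5274329  0.15342875 0.00816011]
top table z -0.0010028728387935226
base 562 (array([ 463.2, -183.8]), array([ 94.8, 101.9]), 43.4) [ 5.9  9.4 13.6]
all 645 (array([ 463.2, -183.8]), array([ 94.8, 101.9]), 43.4) [ 6.   9.9 64. ]
web 80 (array([ 470.7, -191.4]), array([ 7.6, 58.9]), 45.8) [43.4 63.1 67.4]
plate 3259 (array([519.5, 151.9]), array([251.9, 278.4]), 29.2) [ 7.4 11.5 15.8]
fences 537 (array([528.4, 219. ]), array([ 93.8, 219.1]), 78.3) [23.3 27.1 30.5]
jigall 3911 (array([519.5, 151.9]), array([251.9, 278.4]), 29.2) [ 7.6 12.1 29.2]
scene table z -0.0003918672643492549
base 392 (array([ 471.9, -193.8]), array([65.8, 80.8]), 44.4) [ 6.8  9.7 13.2]
all 729 (array([ 471.9, -193.8]), array([65.8, 80.8]), 44.4) [ 7.7 12.6 64.3]
web 255 (array([ 472. , -193.9]), array([10.6, 59.7]), 44.9) [33.3 52.  65.8]
plate 3771 (array([526.8, 165.8]), array([201.7, 161.1]), 18.1) [ 9.2 11.4 14. ]
fences 740 (array([529. , 215.8]), array([ 93.8, 218.3]), 78.6) [24.  27.4 29.8]
jigall 4610 (array([526.8, 165.8]), array([201.7, 161.1]), 18.1) [ 9.3 11.8 28.4]
```

View pics/crop.png

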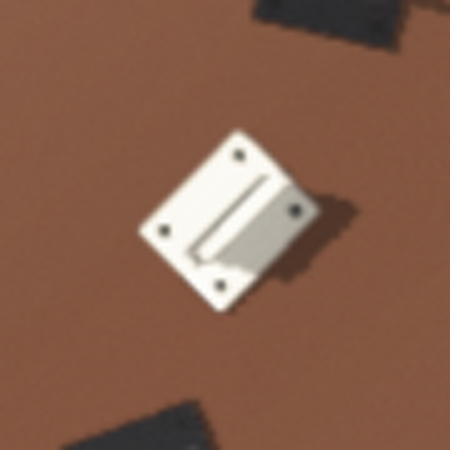

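The crop confirms a bare-steel base plate with four holes and a web, about 81×66 mm. Its centre is near (472,-194) mm with the web along -45°. The jig is at about (527,166) mm with yaw near +18°. I'll move above the bracket now.

```bash
python3 -m inch '[[252,418,-37,0,0,-65],[252,418,-37,0,0,-65],[252,418,-37,0,0,-65],[252,418,-37,0,0,-65],[252,418,-37,0,0,-65],[252,418,-37,0,0,-65],[252,418,-37,0,0,-65],[252,418,-37,0,0,-65],[252,418,-37,0,0,-65],[252,418,-37,0,0,-65],[252,418,-37,0,0,-65],[252,418,-37,0,0,-65],[252,418,-37,0,0,-65]]' 50 20
python3 - <<'E'
from h import *
from meas import *
from scipy.spatial.transform import Rotation as R
s=ctrl.get_state(); print(s['time'],np.round(s['position'],4),np.round(s['joint_positions'],2)); print(np.round(R.from_rotvec(s['tool_rot']).as_matrix(),3))
im,d,p=grab('wrist'); W=cloud(d,p['mtx'],p['T']); c=[.472,-.194]
for nm,z0,z1 in(('base',.005,.016),('web',.03,.08),('webtop',.06,.075)):
    P=W[sel(W,c,.06,z0,z1)]
    if len(P): print(nm,len(P),rect(P),np.round(np.percentile(P[:,2],[5,50,95])*1000,1))
cv2.imwrite('pics/w1.png',im[...,::-1])
E
```

```text
time: 1.72
position: [0.4713, -0.1948, 0.1996]
tool_rot: [2.899, -1.211, -0.0]
ft_force: [0.4, 0.2, 0.8]
grip_width: 0.578
grip_force: 0.0
1.725 [ 0.4713 -0.1948  0.1996] [ 0.69  0.06 -0.36  1.83  0.02  1.25 -2.04]
[[ 0.703 -0.711 -0.   ]
 [-0.711 -0.703 -0.   ]
 [ 0.     0.    -1.   ]]
base 2818 (array([ 469.8, -194.4]), array([64.1, 79.1]), 44.8) [ 8.3  9.6 11. ]
web 447 (array([ 469.9, -194.1]), array([ 7.6, 60.3]), 44.5) [57.4 64.4 65.6]
webtop 420 (array([ 469.8, -194. ]), array([ 7.4, 60. ]), 44.8) [63.2 64.5 65.6]
```

View pics/w1.png

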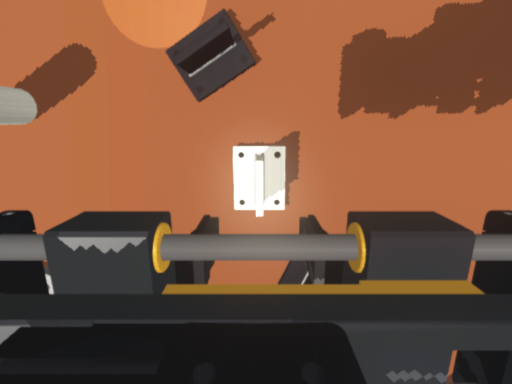

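The wrist view shows the bracket at (259,180), with its web aligned between the open fingers. The black look-alike at (210,55) is clear of the path. Next I descend, grip and lift.

```bash
python3 -m inch '[[-1.5,0.5,-60,0,0,0],[-1.5,0.5,-115,0,0,0],[-1.5,0.5,-150,0,0,0],[-1.5,0.5,-168,0,0,0],[-1.5,0.5,-168,0,0,0],[-1.5,0.5,-168,0,0,0]]' 50 20
python3 -m inch '[[0,0,0,0,0,0],[0,0,0,0,0,0],[0,0,0,0,0,0],[0,0,0,0,0,0],[0,0,0,0,0,0],[0,0,0,0,0,0]]' 0 55
python3 -m inch '[[0,0,10,0,0,0],[0,0,50,0,0,0],[0,0,110,0,0,0],[0,0,138,0,0,0],[0,0,138,0,0,0],[0,0,138,0,0,0]]'
```

```text
time: 2.52
position: [0.4715, -0.1938, 0.0331]
tool_rot: [2.9, -1.209, 0.004]
ft_force: [-0.1, -0.7, 0.1]
grip_width: 0.576
grip_force: 0.0
time: 3.28
position: [0.47, -0.1934, 0.0316]
tool_rot: [2.9, -1.209, -0.001]
ft_force: [-1.0, -1.1, 1.5]
grip_width: 0.088
grip_force: 55.0
time: 4.03
position: [0.4685, -0.1926, 0.1673]
tool_rot: [-2.9, 1.208, 0.007]
ft_force: [0.9, 0.3, -7.8]
grip_width: 0.085
grip_force: 55.0
```

```bash
python3 -m inch '[[66,360,0,0,0,63.3],[66,360,0,0,0,63.3],[66,360,0,0,0,63.3],[66,360,0,0,0,63.3],[66,360,0,0,0,63.3],[66,360,0,0,0,63.3],[66,360,0,0,0,63.3],[66,360,0,0,0,63.3],[66,360,0,0,0,63.3],[66,360,0,0,0,63.3],[66,360,0,0,0,63.3]]'
python3 - <<'E'
from h import *
from meas import *
from scipy.spatial.transform import Rotation as R
s=ctrl.get_state(); print(s['time'],np.round(s['position'],4),np.round(s['joint_positions'],2)); print(np.round(R.from_rotvec(s['tool_rot']).as_matrix(),4))
im,d,p=grab('wrist'); print(p['T'][:3,3]); W=cloud(d,p['mtx'],p['T']); np.save('Ww.npy',W)
o=im[...,::-1].copy(); m=(W[...,2]>.023)&(W[...,2]<.031)&(d>0); o[m]=(0,0,255); m=(W[...,2]>.008)&(W[...,2]<.016)&(d>0); o[m]=o[m]//2+np.array([0,120,0],np.uint8)
cv2.imwrite('pics/w2.png',np.hstack([o]))
E
```

```text
time: 5.4
position: [0.5363, 0.1659, 0.1696]
tool_rot: [3.103, 0.491, 0.0]
ft_force: [-0.6, -0.2, -6.7]
grip_width: 0.089
grip_force: 55.0
5.4 [0.5363 0.1659 0.1696] [ 0.29  0.25 -0.72  1.74  0.17  1.22 -1.74]
[[ 9.512e-01  3.086e-01  2.000e-04]
 [ 3.086e-01 -9.512e-01 -4.000e-04]
 [ 0.000e+00  5.000e-04 -1.000e+00]]
[0.5986482  0.18570151 0.31720485]
```

View pics/w2.png

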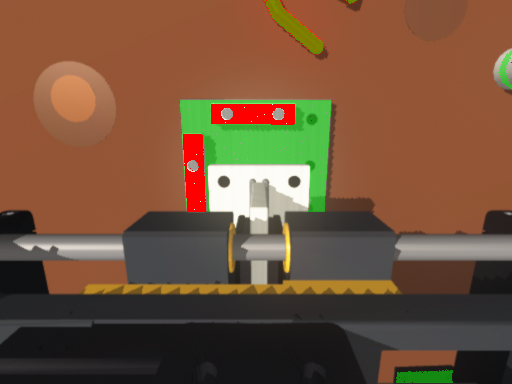

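The wrist view shows the short fence (red, top at (253,114)), the long fence at (194,172), and the held bracket's front edge at row 165. I'll fit the fence and bracket edges from this cloud.

```bash
python3 - <<'E'
from h import *
from meas import *
im,d,K,T=load('wrist'); W=np.load('Ww.npy'); v,u=np.mgrid[:384,:512]
def box(m,z0,z1):
    P=W[m&(d>0)&(W[...,2]>z0)&(W[...,2]<z1)]; return P
S=box((u>205)&(u<300)&(v>98)&(v<130),.024,.031); L=box((u>178)&(u<207)&(v>128)&(v<212),.024,.031)
B=box((u>200)&(u<320)&(v>155)&(v<212),.14,.155)
PL=box((u>175)&(u<335)&(v>95)&(v<212),.008,.016)
for n,P in(('short',S),('long',L),('bracket base top',B),('plate',PL)): print(n,len(P),rect(P),np.round(np.percentile(P[:,2],[5,50,95])*1000,1))
def inner(P,ax,a):  # bin along, edge percentile across
    e=np.array([np.cos(a),np.sin(a)]); n=np.array([-e[1],e[0]])
    Q=np.c_[P[:,:2]@e,P[:,:2]@n]*1000
    out=[]
    j=1-ax
    for lo in np.arange(Q[:,j].min()+2,Q[:,j].max()-4,2):
        m=abs(Q[:,j]-lo-1)<1
        if m.sum()>3: out.append((lo+1,Q[m,ax].min(),Q[m,ax].max()))
    return np.array(out)
a=np.deg2rad(18.)
for n,P,ax in(('short',S,0),('long',L,1),('brk x edge',B,0),('brk y edge',B,1),('plate x',PL,0)):
    o=inner(P,ax,a)
    for k in(1,2):
        l=cv2.fitLine(o[:,[0,k]].astype(np.float32),cv2.DIST_HUBER,0,.01,.01).ravel(); l*=np.sign(l[0])
        print(n,'min max'.split()[k-1],'at',round(np.median(o[:,k]),2),'slope deg',round(np.degrees(np.arctan2(l[1],l[0])),2),'range',o[0,0].round(),o[-1,0].round())
p=ctrl.get_state()['position'][:2]*1000 if hasattr(ctrl.get_state()['position'],'dtype') else np.array(ctrl.get_state()['position'][:2])*1000
print('tcp in jig axes',p@[np.cos(a),np.sin(a)],p@[-np.sin(a),np.cos(a)])
E
```

```text
short 1459 (array([605. , 194.1]), array([19.5, 84.4]), 17.8) [26.3 27.5 28.8]
long 1387 (array([527.3, 234.6]), array([83.4, 20.3]), 17.7) [26.1 27.4 28.5]
bracket base top 4338 (array([560.1, 173.4]), array([30. , 64.3]), 18.1) [146.1 147.5 148.9]
plate 8016 (array([561.5, 177.6]), array([122.8, 160.4]), 17.8) [10.4 11.6 12.7]
short min at 626.59 slope deg 0.97 range -42.0 36.0
short max at 645.03 slope deg 0.01 range -42.0 36.0
long min at 50.37 slope deg -0.34 range 535.0 611.0
long max at 69.72 slope deg -0.14 range 535.0 611.0
brk x edge min at 571.65 slope deg 0.08 range -37.0 21.0
brk x edge max at 601.16 slope deg 0.03 range -37.0 21.0
brk y edge min at -39.98 slope deg 0.39 range 574.0 598.0
brk y edge max at 23.27 slope deg -0.52 range 574.0 598.0
plate x min at 583.48 slope deg 2.19 range -82.0 72.0
plate x max at 650.06 slope deg 0.03 range -82.0 72.0
tcp in jig axes 561.3607249860017 -7.708858468094917
```

Gaps are about 24.5 mm in jig x and 26 mm in jig y, and the yaw agrees within about 0.15°. I'll come in about 4 mm off both fences and go down to about 3 mm above the plate.

```bash
python3 -m inch '[[12.5,27.5,0,0,0,0],[12.5,27.5,-50,0,0,0],[12.5,27.5,-90,0,0,0],[12.5,27.5,-115,0,0,0],[12.5,27.5,-122,0,0,0],[12.5,27.5,-122,0,0,0],[12.5,27.5,-122,0,0,0],[12.5,27.5,-122,0,0,0]]'
python3 -m inch '[[0,0,-1,0,0,0],[0,0,-2,0,0,0],[0,0,-3,0,0,0],[0,0,-3,0,0,0],[0,0,-3,0,0,0]]'
```

```text
time: 6.45
position: [0.5496, 0.1945, 0.0489]
tool_rot: [3.103, 0.493, 0.004]
ft_force: [-0.6, -0.4, -7.0]
grip_width: 0.084
grip_force: 55.0
time: 7.08
position: [0.5487, 0.1942, 0.0446]
tool_rot: [3.103, 0.493, -0.0]
ft_force: [0.0, -0.6, -7.8]
grip_width: 0.091
grip_force: 55.0
```

Not yet in contact, so I'll lower in half-millimetre steps.

```bash
python3 -m inch '[[0,0,-0.5,0,0,0],[0,0,-0.5,0,0,0],[0,0,-0.5,0,0,0]]' | sed -n 1,4p
python3 -m inch '[[0,0,-0.5,0,0,0],[0,0,-0.5,0,0,0],[0,0,-0.5,0,0,0]]'| sed -n 1,4p
python3 -m inch '[[0,0,-0.5,0,0,0],[0,0,-0.5,0,0,0],[0,0,-0.5,0,0,0]]'| sed -n 1,4p
```

```text
time: 7.45
position: [0.5487, 0.1942, 0.0441]
tool_rot: [3.103, 0.493, -0.0]
ft_force: [0.5, 0.2, -6.9]
time: 7.82
position: [0.5488, 0.1942, 0.0437]
tool_rot: [3.103, 0.493, 0.0]
ft_force: [0.9, 0.6, -5.6]
time: 8.2
position: [0.5487, 0.1943, 0.0436]
tool_rot: [3.102, 0.493, 0.0]
ft_force: [-2.3, -0.9, -0.0]
```

The plate now carries the bracket's weight. Next I push along jig x towards the short fence.

```bash
python3 -m inch '[[1,0.3,0,0,0,0],[1.9,0.6,0,0,0,0],[2.9,0.9,0,0,0,0],[2.9,0.9,0,0,0,0],[2.9,0.9,0,0,0,0]]'|sed -n 1,4p
python3 -m inch '[[0.5,0.15,0,0,0,0],[1,0.3,0,0,0,0],[1,0.3,0,0,0,0],[1,0.3,0,0,0,0]]'|sed -n 1,4p
```

```text
time: 8.82
position: [0.5514, 0.1953, 0.0436]
tool_rot: [3.102, 0.493, -0.001]
ft_force: [-5.2, -1.7, 3.2]
time: 9.32
position: [0.5522, 0.1956, 0.0436]
tool_rot: [3.102, 0.493, -0.001]
ft_force: [-4.2, -1.3, 5.2]
```

```bash
python3 -m inch '[[0.5,0.15,0,0,0,0],[0.9,0.3,0,0,0,0],[0.9,0.3,0,0,0,0],[0.9,0.3,0,0,0,0]]'|sed -n 1,4p
python3 -m inch '[[0.5,0.15,0,0,0,0],[0.9,0.3,0,0,0,0],[0.9,0.3,0,0,0,0],[0.9,0.3,0,0,0,0]]'|sed -n 1,4p
```

```text
time: 9.82
position: [0.5526, 0.1957, 0.0437]
tool_rot: [3.102, 0.493, -0.003]
ft_force: [-6.6, -3.0, 5.2]
time: 10.32
position: [0.5527, 0.1958, 0.0437]
tool_rot: [3.101, 0.493, -0.006]
ft_force: [-9.0, -3.7, 9.0]
```

The bracket bears on the short fence. Now I push along jig y towards the long fence.

```bash
python3 -m inch '[[-0.3,0.95,0,0,0,0],[-0.6,1.9,0,0,0,0],[-0.9,2.85,0,0,0,0],[-0.9,2.85,0,0,0,0],[-0.9,2.85,0,0,0,0]]'|sed -n 1,4p
python3 -m inch '[[-0.15,0.5,0,0,0,0],[-0.3,0.95,0,0,0,0],[-0.3,0.95,0,0,0,0],[-0.3,0.95,0,0,0,0]]'|sed -n 1,4p
python3 -m inch '[[-0.15,0.5,0,0,0,0],[-0.3,0.95,0,0,0,0],[-0.3,0.95,0,0,0,0],[-0.3,0.95,0,0,0,0]]'|sed -n 1,4p
```

```text
time: 10.95
position: [0.5527, 0.1961, 0.0438]
tool_rot: [3.099, 0.49, -0.005]
ft_force: [-8.9, -7.5, 10.4]
time: 11.45
position: [0.5527, 0.1962, 0.0438]
tool_rot: [3.098, 0.489, -0.005]
ft_force: [-8.6, -8.8, 10.9]
time: 11.95
position: [0.5526, 0.1963, 0.0438]
tool_rot: [3.097, 0.488, -0.005]
ft_force: [-8.5, -9.8, 10.8]
```

It is stuck on friction, with about 18 N under the base. I'll unload the vertical force and ease off x slightly.

```bash
python3 -m inch '[[0,0,0.5,0,0,0],[0,0,0.8,0,0,0],[0,0,0.8,0,0,0],[0,0,0.8,0,0,0]]'|sed -n 1,4p
python3 -m inch '[[-0.5,-0.15,0.3,0,0,0],[-1,-0.3,0.3,0,0,0],[-1,-0.3,0.3,0,0,0],[-1,-0.3,0.3,0,0,0]]'|sed -n 1,4p
```

```text
time: 12.45
position: [0.5527, 0.1963, 0.0439]
tool_rot: [3.097, 0.488, -0.005]
ft_force: [-7.1, -10.0, 6.0]
time: 12.95
position: [0.5522, 0.1973, 0.0438]
tool_rot: [3.099, 0.489, -0.002]
ft_force: [-1.8, -6.8, 0.8]
```

```bash
python3 -m inch '[[-0.15,0.5,0.2,0,0,0],[-0.3,0.95,0.2,0,0,0],[-0.3,0.95,0.2,0,0,0],[-0.3,0.95,0.2,0,0,0]]'|sed -n 1,4p
python3 -m inch '[[-0.15,0.5,0,0,0,0],[-0.3,0.95,0,0,0,0],[-0.3,0.95,0,0,0,0],[-0.3,0.95,0,0,0,0]]'|sed -n 1,4p
```

```text
time: 13.45
position: [0.5518, 0.1988, 0.0438]
tool_rot: [3.1, 0.49, -0.002]
ft_force: [-1.8, -4.8, -1.7]
time: 13.95
position: [0.5516, 0.1991, 0.0438]
tool_rot: [3.099, 0.489, -0.002]
ft_force: [-1.9, -6.4, -1.4]
```

```bash
python3 -m inch '[[-0.15,0.5,0,0,0,0],[-0.3,0.95,0,0,0,0],[-0.3,0.95,0,0,0,0],[-0.3,0.95,0,0,0,0]]'|sed -n 1,4p
python3 -m inch '[[-0.3,0.95,0,0,0,0],[-0.6,1.9,0,0,0,0],[-0.6,1.9,0,0,0,0],[-0.6,1.9,0,0,0,0]]'|sed -n 1,4p
```

```text
time: 14.45
position: [0.5517, 0.1991, 0.0438]
tool_rot: [3.098, 0.488, -0.002]
ft_force: [-1.2, -7.9, 0.1]
time: 14.95
position: [0.5516, 0.1992, 0.0439]
tool_rot: [3.096, 0.486, -0.002]
ft_force: [0.3, -11.0, 1.2]
```

```bash
python3 - <<'E'
from h import *
for n in('scene','top'): grab(n)
im,d,K,T=load('scene'); cv2.imwrite('pics/s2.png',cv2.resize(im[150:250,290:400,::-1],None,fx=5,fy=5,interpolation=cv2.INTER_CUBIC))
E
```

```text
(no output)
```

View pics/s2.png

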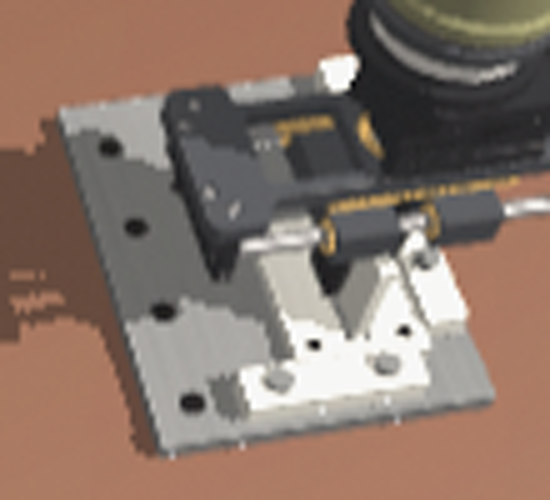

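The scene crop shows the bracket tight in the corner. The short fence is at (335,385) and the long fence at (435,285). I'll push on x again and compute the tilt.

```bash
cat > st.py <<'E'
from h import *
from scipy.spatial.transform import Rotation as R
s=ctrl.get_state(); a=np.deg2rad(17.9); J=np.array([[np.cos(a),np.sin(a),0],[-np.sin(a),np.cos(a),0],[0,0,1]])
M=R.from_rotvec(s['tool_rot']).as_matrix(); z=-M[:,2]; xt=M[:,0]
print('t',s['time'],'pos_j',np.round(J@s['position']*1000,2),'F_j',np.round(J@s['ft_force'],1),'M_j',np.round(J@s['torque'],2),'up_j deg',np.round(np.degrees((J@z)[:2]),2),'yaw',round(np.degrees(np.arctan2(xt[1],xt[0])),2))
E
python3 st.py
python3 -m inch '[[0.5,0.15,0,0,0,0],[1,0.3,0,0,0,0],[1,0.3,0,0,0,0],[1,0.3,0,0,0,0]]'>/dev/null; python3 st.py
python3 -m inch '[[1,0.3,0,0,0,0],[1.9,0.6,0,0,0,0],[1.9,0.6,0,0,0,0],[1.9,0.6,0,0,0,0]]'>/dev/null; python3 st.py
```

```text
t 15.05 pos_j [586.12  20.04  43.87] F_j [-4.1 -8.9  0.4] M_j [-2.06  0.9  -0.04] up_j deg [0.15 0.43] yaw 17.85
t 15.55 pos_j [586.18  20.05  43.93] F_j [ -8.3 -10.3   3.9] M_j [-2.14  1.4  -0.01] up_j deg [0.27 0.46] yaw 17.86
t 16.05 pos_j [586.35  20.04  44.06] F_j [-13.7 -10.7  10.1] M_j [-2.14  2.54 -0.05] up_j deg [0.5 0.5] yaw 17.86
```

The bracket is seated on both fences but leans about 0.5° in the push direction. I'll rotate the commanded tool back so the base lies flat.

```bash
python3 -m inch '[[0,0,0,0.3,-0.15,0],[0,0,0,0.63,-0.32,0],[0,0,0,0.63,-0.32,0],[0,0,0,0.63,-0.32,0]]'>/dev/null; python3 st.py
python3 -m inch '[[0,0,0,0.3,-0.15,0],[0,0,0,0.63,-0.32,0],[0,0,0,0.63,-0.32,0],[0,0,0,0.63,-0.32,0]]'>/dev/null; python3 st.py
```

```text
t 16.55 pos_j [586.17  19.83  43.65] F_j [-12.4 -10.5   8.2] M_j [-2.26  2.65 -0.04] up_j deg [0.02 0.01] yaw 17.86
t 17.05 pos_j [586.18  19.69  43.77] F_j [-10.8  -9.6   9.2] M_j [-2.83  3.16 -0.07] up_j deg [-0.46 -0.46] yaw 17.88
```

```bash
python3 -m inch '[[0,0,0,-0.3,0.15,0],[0,0,0,-0.6,0.3,0],[0,0,0,-0.6,0.3,0],[0,0,0,-0.6,0.3,0]]' - 60 >/dev/null; python3 st.py
python3 -m inch '[[0.6,1.3,0,0.15,-0.07,0],[1.3,2.5,0,0.3,-0.15,0],[1.9,3.8,0,0.4,-0.2,0],[1.9,3.8,0,0.4,-0.2,0],[1.9,3.8,0,0.4,-0.2,0]]'>/dev/null; python3 st.py
```

```text
t 17.55 pos_j [586.27  19.84  43.67] F_j [-14.4  -9.8   8. ] M_j [-2.28  2.51 -0.03] up_j deg [-0.02 -0.01] yaw 17.86
t 18.175 pos_j [586.3   19.89  43.67] F_j [-22.3 -16.   17.8] M_j [-3.52  4.3   0.01] up_j deg [ 0.06 -0.03] yaw 17.8
```

```bash
python3 -m inch '[[-0.3,0.95,0.5,0.05,0,0],[-0.6,1.9,1,0.15,0,0],[-0.9,2.9,1.5,0.25,0.1,0],[-0.9,2.9,1.5,0.25,0.1,0],[-0.9,2.9,1.5,0.25,0.1,0]]'>/dev/null; python3 st.py
python3 -m inch '[[0,0,0,0,0,0],[0,0,0,0,0,0],[0,0,0,0,0,0],[0,0,0,0,0,0]]'>/dev/null; python3 st.py
```

```text
t 18.8 pos_j [586.3   19.95  43.72] F_j [-19.  -18.8   9.6] M_j [-4.78  3.59  0.15] up_j deg [ 0.1  -0.12] yaw 17.74
t 19.3 pos_j [586.29  19.94  43.71] F_j [-18.4 -18.5   9.9] M_j [-4.75  3.57  0.1 ] up_j deg [ 0.1  -0.12] yaw 17.73
```

```bash
python3 -m inch '[[0,0,0,-0.08,-0.13,0],[0,0,0,-0.08,-0.13,0],[0,0,0,-0.08,-0.13,0]]'; python3 st.py
python3 - <<'E'
from h import *
from meas import rect
im,d,p=grab('wrist'); W=cloud(d,p['mtx'],p['T'])
cv2.imwrite('pics/w3.png',cv2.resize(im[60:220,150:350,::-1],None,fx=3.5,fy=3.5,interpolation=cv2.INTER_CUBIC))
a=np.deg2rad(17.85); Q=np.c_[W.reshape(-1,3)]; x=Q[:,0]*np.cos(a)+Q[:,1]*np.sin(a); y=-Q[:,0]*np.sin(a)+Q[:,1]*np.cos(a)
m=(d.ravel()>0)&(Q[:,2]>.019)&(Q[:,2]<.0245)&(abs(x-.61)<.025)&(abs(y-.02)<.04); P=Q[m]
print(len(P),np.round(np.median(P[:,2])*1000,2)); A=np.c_[x[m],y[m],np.ones(m.sum())]; print('base-top slope deg',np.round(np.degrees(np.linalg.lstsq(A,P[:,2],rcond=None)[0][:2]),2),rect(P))
E
```

```text
time: 19.68
position: [0.5518, 0.1992, 0.0437]
tool_rot: [-3.104, -0.483, 0.0]
ft_force: [-11.7, -23.5, 8.8]
grip_width: 0.089
grip_force: 60.0
t 19.675 pos_j [586.32  19.91  43.7 ] F_j [-18.4 -18.8   8.8] M_j [-4.41  3.83  0.12] up_j deg [ 0.01 -0.03] yaw 17.71
4272 21.53
base-top slope deg [-0.06 -0.08] (array([569. , 208.4]), array([39.8, 72.4]), 16.6)
```

View pics/w3.png

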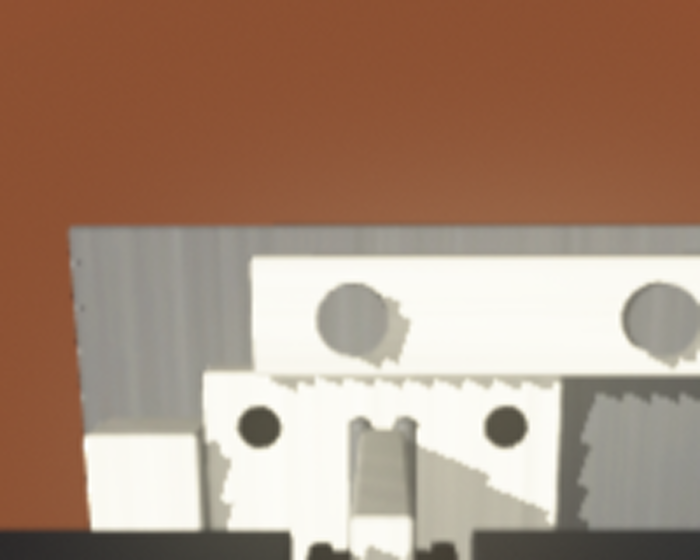

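The wrist view shows the base flush along the short fence (row 375) and the long fence (column 203). Its top is at 21.5 mm and flat within 0.1°, and about 18 N is pushing towards each fence. I'm handing it in.

```bash
python3 -c "
from bench import ctrl; print(ctrl.close_job())"
```

```text
the job is handed in; nothing more can be done
None
```

The bracket is seated flat in the jig corner and still gripped, with the arm pushing about 18 N towards each fence (less whatever friction under the base takes up). The job was handed in at about 20 s, and no verdict was returned.

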